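Clear the chest lid and put the piston away

ROBOT

A 6-joint arm with a two-finger parallel gripper is mounted at the origin on the work surface. World frame = base frame: x ahead of the robot, y to its left, z up, the work surface at z = 0. Lengths are in m, angles in degrees, forces in N, time in s.
With the tool pointing down it reaches from about 0.3 to 0.75 m from the base axis. Payload 8.5 kg.
Tool frame: the origin (TCP) lies midway between the tips of the shut fingers; the grasp point (between the pads) lies 19 mm behind it; z points along the fingers, y is the line along which they close (so a half turn about z gives the same grasp; the last joint's range is limited). The gripper opens to 85 mm and grips with 20 to 120 N. Pads are 22 mm wide; open, the fingers measure 114 mm over their backs; the gripper's body (76 mm by 85 mm) begins 54 mm behind the grasp point. The pads swing forward as they close: fully open they stand 13 mm farther back than shut.
Start: joints at [57.221, 21.807, 74.336, -0, 83.858, -12.336], TCP at [0.192, 0.515, 0.231] pointing down, gripper open.
Joint ranges: [-178.18, 178.18], [-50.72, 133.34], [12.68, 142.11], [-81.47, 261.47], [9.98, 163.14], [-165.26, 165.26]. Speed limits (degrees/s): [136.94, 136.94, 180, 180, 180, 180].

INTERFACE

Orientations are given as a 3x3 rotation matrix whose columns are the frame's x, y, z axes.
In Python, from rig import env gives the robot as it stands. The module is installed in compiled form; this text tells all that it offers.
- The arm moves only by the tool jog_arm, never from a script. Its argument "targets" is a list of rows, each a list of 6 numbers: the shift along the tool's x, y, z in cm, then the turn, a rotation vector about the tool's x, y, z in degrees. A call has 1 to 8 rows; each row is the pose to reach, as a shift and turn from the pose commanded when the call began, along the tool's axes at that moment; what a row does not reach only later rows make up. A row lasts 1/12 s, in which the tool goes at most 41.7 mm and 7.16 degrees, less where a joint would pass 70% of its speed; a pose out of reach is approached as far as the arm can. A call with a gripper value outside its range is refused whole. "hand" is the opening, from 0 (shut) to 1 (fully open), set as the call begins (left out, the last holds). The fingers move at their own pace and stop on an object; "newtons" is the grip in N (left out, the last holds). Time passes only in rows, so rows that repeat a pose let the fingers close. It gives the time, the measured TCP pose, the force, the opening and the grip force at its end, in the units of the state.
- env.observe(): the state, without advancing time (a new reading comes with each control period).
- env.get_image(name): name is "scene" or "top"; returns a dict with "frame" (384x512x3 uint8, red, green, blue), "depth" (384x512 float32, m along the optical axis (not along the pixel's ray), 0 where there is no reading), "fovy" (degrees; the focal length in pixels is half the picture's height over the tangent of half this angle, whatever the lens; pixels are square), "cx", "cy" (the principal point, pixels), "k1" (the pictures are not rectified: a ray, as slopes to the right and down, at radius r is drawn at 1 + k1 r^2 times it, then the intrinsics apply), "cam_to_world" (4x4, takes a point from camera to world coordinates). Camera axes: x right, y down, z forward; pixel columns grow to the right and rows downward; lengths in m; the calibration is good to about 2 mm. A picture is of the moment at which its call begins.
- env.close_job(): hands the job in; it is judged then, once.
Trained networks look in the newest picture that a camera, given by its name, has taken for a name from the list of things; names that differ only in an ending like _2 or _b are one class to them, and where a whole thing is asked for, a point or a joint stands for the part that bears it (a point fixed in the world has none). Each returns a list of dicts, best first, with "score" (0 to 1); they miss things now and then, are a little off and sometimes report something else, mostly with a low value. They report only what shows in the picture. A call takes as long as a camera call. They do not tell look-alikes from the thing itself.
- env.regions_of(camera, target): "pixels" (384x512 bool, what is visible of it) and "point" ([row, column] in pixels, amid what is visible of it).
The state is a dict: "time_s": time; "q": joint angles; "qvel": joint speeds; "joint_efforts": joint torques, N m; "position": TCP position; "tool_rot": TCP orientation; "ft_force": force on the tool from outside, world axes, zero at the start; "wrist_torque": the same for the moment, N m; "grip_width": finger opening in m; "gripper_force": force on a finger pad.
Only numpy, scipy, OpenCV 4.12 (cv2) and the standard library are available. Lean on these libraries where they do the work, as an engineer would, in place of code of your own. Each camera call takes 0.05 s, during which the arm holds its last target. There are 200 camera calls.

TASK

A spray can has been left on the lid of the blue parts chest: stand it upright on the round black mat, then raise the lid until it stands open. Put the loose piston from the bench crown up into the compartment that has only a yellow pad in it, and close the lid, pressing it down until it is fully shut. Set things down rather than dropping them, never knock the can over, and leave the piston already in the chest, the tape, the spanner and the jar where they are.

Things in the scene. Friction and masses are not known exactly. Their poses are not given: they have to be found in the camera images.
- chest: Blue open-topped steel parts chest screwed to the bench: 180 mm deep (its x), 290 mm wide (its y), 75 mm high, walls and floor 5 mm. A divider across the middle (in the plane y = 0) makes two compartments, each 170 mm by about 137 mm, centres at chest y = +70 and -70 mm. Origin: centre of the underside; x points to the hinge side, away from the robot, z up.
- lid (a joint): Hinge of the grey lid (180 x 290 x 8 mm, 0.4 kg) on the far upper rim of the chest: axis along chest y at chest x = +90 mm, z = 75 mm. 0 is shut (lid top then 83 mm above the bench), grows as the near edge is lifted, about 1.57 is upright, stop at 1.75 rad. The hinge is stiff: the lid stays where it is left, and needs about 6 N at the bar to move.
- lid_bar (a point): Middle of the round steel bar handle on the lid's upper face: bar 10 mm thick and 100 mm long, along chest y, its axis 40 mm above the lid's upper face, 30 mm from the lid's near edge and 150 mm from the hinge axis (measured along the lid). A post at each end of the bar.
- can: Red spray can with a paper band, 52 mm diameter to 105 mm height, then a black cap of 44 mm diameter up to 135 mm; 0.2 to 0.42 kg. It starts upright on the closed lid. Origin: centre of its underside; z up along the can.
- mat: Round black rubber mat fixed on the bench, 120 mm diameter, 4 mm thick, where the can is to stand. Origin: centre of the underside.
- piston: Loose aluminium engine piston standing on the bench, 56 mm diameter, 50 mm high, with dark ring grooves near the top (crown) and dark pin holes in its side; about 0.25 kg. Origin: centre of its underside; z points to the crown.
- pad: Yellow pad, 120 (its x) x 100 (its y) x 4 mm, fixed on the floor of the empty compartment, whose middle it marks; hidden until the lid is opened. Origin: centre of its underside, 5 mm above the bench; axes parallel to the chest's.
- stored: An identical piston (56 mm diameter, 50 mm high) already standing in the other compartment. Origin: centre of its underside. Leave it alone.
- tape: Blue roll of tape lying flat, 90 mm diameter, 24 mm high. Origin: centre of its underside. Leave it alone.
- spanner: Steel spanner, about 180 mm long, lying flat on the bench; x runs along it. Leave it alone.
- jar: Brown glass jar with a steel cap, 60 mm diameter, 70 mm high. Origin: centre of its underside. Leave it alone.
Not all that is in view belongs to the job. What is meant by the mat is not white, and is the larger of those in its own colour.

How it is judged (in metres and radians):
On the way, in this order (a step that is already met when the one before it is completed fails the run):
1. the can stands upright on the mat, released (horizontal distance between can and mat below 0.04 m and height (world z) of can below 0.012 m and angle between can's own z axis and vertical below 0.1 rad and contact force between the fingers and can below 0.1 N), for 0.2 s.
2. the lid stands open (joint above 1.35 rad) (value of joint lid above 1.35 rad), for 0.2 s.
3. the piston stands crown up in the compartment with the yellow pad, released (x of piston in the frame of pad between -0.06 and 0.06 m and y of piston in the frame of pad between -0.045 and 0.045 m and height (world z) of piston below 0.02 m and angle between piston's own z axis and vertical below 0.12 rad and contact force between the fingers and piston below 0.1 N), for 0.2 s.
4. the lid is fully shut (value of joint lid below 0.02 rad), for 0.2 s.
At the end, for the whole second after the job is handed in: Can upright (0.1 rad) on the mat, centres within 40 mm; piston crown up (0.12 rad) in the compartment with the yellow pad, its centre by the pad centre (within 60 mm along its x, 45 mm along its y); lid shut to within 0.02 rad; can and piston at rest (horizontal distance between can and mat below 0.04 m and height (world z) of can below 0.012 m and angle between can's own z axis and vertical below 0.1 rad and x of piston in the frame of pad between -0.06 and 0.06 m and y of piston in the frame of pad between -0.045 and 0.045 m and height (world z) of piston below 0.02 m and angle between piston's own z axis and vertical below 0.12 rad and value of joint lid below 0.02 rad and linear speed of each of can, piston below 0.02 m/s); the robot touches nothing.
It fails at once if the can tips by more than 0.7 rad (angle between can's own z axis and vertical above 0.7 rad).
It fails at once if the can or the piston is dropped (faster than 0.8 m/s while no finger touches it, a fall of about 35 mm) ((contact force between the fingers and can below 0.1 N and linear speed of can above 0.8 m/s) or (contact force between the fingers and piston below 0.1 N and linear speed of piston above 0.8 m/s)).
It fails at once if the stored piston, tape, spanner or jar is moved by more than 30 mm, or the stored piston or jar is tipped over (distance of any of stored, tape, spanner, jar from where it was at the start of the episode above 0.03 m or angle between any of stored, jar's own z axis and vertical above 0.7 rad).
It also fails if it takes over 72 s, if anything falls off the work surface, if the arm or the gripper's body presses on something with over 40 N, if the wrist force passes 120 N, or if a joint passes its speed limit or range.

## Working session

There is one attempt and no reset: what is moved stays moved. The work goes in short steps, Python scripts to look and compute and a tool call to move; the robot and the scene stay as the last step left them, time stands still between calls to the robot, and variables do not carry over. Pictures are saved under pics/ and viewed, at most 10 in all, crops included, and the job is handed in when it is done.

Besides the shell and the picture viewer there is one more tool, called after ">>>" by a JSON object that holds its "op" and its "data", one argument or row to a line. jog_arm: Moves the arm, as the interface text tells. Its arguments: {"type":"object","properties":{"targets":{"type":"array","items":{"type":"array","items":{"type":"number"}}},"hand":{"type":"number"},"newtons":{"type":"number"}},"required":["targets"]}

```bash
mkdir -p pics; cat > h.py <<'E'
import numpy as np, cv2
from rig import env
def cloud(im):
    H,W=im["depth"].shape; f=H/2/np.tan(np.radians(im["fovy"])/2)
    v,u=np.mgrid[0:H,0:W]
    x=(u-im["cx"])/f; y=(v-im["cy"])/f
    sx,sy=x.copy(),y.copy()
    for _ in range(10):
        k=1+im["k1"]*(sx**2+sy**2); sx,sy=x/k,y/k
    d=im["depth"]; P=np.stack([sx*d,sy*d,d,np.ones_like(d)],-1)@np.array(im["cam_to_world"]).T
    P=P[...,:3]; P[d<=0]=np.nan
    return P
def save(im,n): cv2.imwrite("pics/"+n,im["frame"][...,::-1])
E
python3 - <<'E'
from h import *
for c in ["top","scene"]:
    im=env.get_image(c); save(im,c+"0.png"); P=cloud(im); np.save(c+"P.npy",P)
    print(c,im["fovy"],im["k1"],np.round(im["cam_to_world"],3).tolist())
    for t in ["chest","lid_bar","can","mat","piston","tape","spanner","jar","stored"]:
        for r in env.regions_of(c,t)[:3]:
            q=P[r["pixels"]]; q=q[~np.isnan(q[:,0])]
            if len(q): print(t,round(r["score"],2),np.round(r["point"]),len(q),np.round(np.median(q,0),3),"lo",np.round(np.percentile(q,2,axis=0),3),"hi",np.round(np.percentile(q,98,axis=0),3))
s=env.observe(); print(s["time_s"],s["position"],np.round(s["tool_rot"],3).tolist(),s["ft_force"])
E
```

```text
top 50.913323388686095 -0.13169481616294365 [[0.011, -0.995, 0.099, 0.394], [-1.0, -0.011, 0.002, -0.02], [-0.001, -0.099, -0.995, 1.351], [0.0, 0.0, 0.0, 1.0]]
chest 0.63 [187. 241.] 4900 [0.535 0.04  0.082] lo [ 0.454 -0.109  0.073] hi [0.632 0.168 0.123]
chest 0.6 [219. 352.] 952 [ 0.432 -0.334  0.003] lo [ 0.378 -0.387 -0.003] hi [ 0.485 -0.281  0.008]
lid_bar 0.89 [184. 243.] 4962 [0.539 0.037 0.082] lo [ 0.456 -0.109  0.074] hi [0.637 0.168 0.125]
can 0.55 [167. 275.] 314 [ 0.571 -0.062  0.214] lo [ 0.554 -0.087  0.095] hi [ 0.598 -0.041  0.22 ]
mat 0.82 [258. 355.] 502 [ 0.298 -0.341  0.002] lo [ 0.261 -0.382 -0.004] hi [ 0.338 -0.306  0.007]
mat 0.71 [124. 144.] 361 [0.735 0.358 0.019] lo [ 0.692  0.309 -0.005] hi [0.778 0.404 0.027]
mat 0.61 [220. 351.] 958 [ 0.432 -0.334  0.003] lo [ 0.378 -0.386 -0.003] hi [ 0.485 -0.28   0.008]
piston 0.66 [212. 162.] 262 [0.443 0.307 0.049] lo [0.418 0.285 0.004] hi [0.468 0.336 0.054]
tape 0.67 [167. 276.] 299 [ 0.571 -0.062  0.214] lo [ 0.554 -0.085  0.094] hi [ 0.6   -0.041  0.22 ]
tape 0.62 [120. 144.] 256 [0.74  0.362 0.021] lo [0.6
[... 927 characters left out ...]
 541 [ 0.485 -0.493  0.004] lo [ 0.432 -0.551 -0.001] hi [ 0.537 -0.437  0.008]
piston 0.71 [283. 359.] 621 [0.455 0.315 0.049] lo [0.422 0.286 0.003] hi [0.474 0.338 0.052]
tape 0.75 [352. 261.] 560 [0.726 0.336 0.023] lo [ 0.697  0.309 -0.   ] hi [0.783 0.39  0.027]
spanner 0.87 [173. 159.] 260 [ 0.714 -0.316  0.006] lo [ 0.643 -0.35  -0.   ] hi [ 0.8   -0.283  0.01 ]
jar 0.74 [378. 341.] 484 [0.615 0.456 0.069] lo [0.593 0.439 0.008] hi [0.641 0.479 0.072]
stored 0.16 [217. 259.] 5806 [0.552 0.06  0.082] lo [ 0.462 -0.106  0.075] hi [0.641 0.172 0.123]
1.0 [0.19208168 0.51535558 0.23131129] [[-0.937, 0.349, 0.0], [0.349, 0.937, -0.0], [-0.0, -0.0, -1.0]] [0.584175   0.20795712 0.27824644]
```

```bash
python3 - <<'E'
from h import *
a=cv2.imread("pics/top0.png");b=cv2.imread("pics/scene0.png")
cv2.imwrite("pics/both0.png",np.vstack([a[90:370],b])[:600])
P=np.load("topP.npy");S=np.load("scenePnpy".replace("Pn","P.n"))
for n,Q in(("top",P),("scene",S)):
    z=Q[...,2];x=Q[...,0];y=Q[...,1]
    # lid rectangle
    m=((z>.077)&(z<.089)&(x>.4)&(x<.7)&(abs(y-.03)<.2)).astype(np.uint8)
    q=Q[m>0][:,:2].astype(np.float32); print(n,"lid",cv2.minAreaRect(q*1000), np.nanmedian(z[m>0]))
    m=(z>.108)&(z<.135)&(x>.4)&(x<.56)&(abs(y-.03)<.15); q=Q[m]; print("bar",len(q),np.round(np.median(q,0),3),cv2.minAreaRect((q[:,:2]*1000).astype(np.float32)))
    m=(z>.205)&(z<.23)&(abs(x-.58)<.06)&(abs(y+.06)<.06);q=Q[m];print("captop",len(q),cv2.minEnclosingCircle((q[:,:2]*1000).astype(np.float32)),q.mean(0))
    m=(z>.044)&(z<.06)&(abs(x-.445)<.06)&(abs(y-.31)<.06);q=Q[m];print("piston",len(q),cv2.minEnclosingCircle((q[:,:2]*1000).astype(np.float32)),q.mean(0))
E
```

```text
top lid ((547.0311889648438, 30.85869598388672), (286.77911376953125, 188.14906311035156), 89.99234008789062) 0.08180448451103817
bar 114 [0.483 0.025 0.126] ((502.54754638671875, -6.937248229980469), (55.03116989135742, 176.95123291015625), 29.089685440063477)
captop 184 ((579.8211669921875, -64.66544342041016), 21.53352165222168) [ 0.57938267 -0.06463289  0.21609753]
piston 213 ((444.27362060546875, 311.4902648925781), 27.86115264892578) [0.4441166  0.31072517 0.04961075]
scene lid ((552.2913208007812, 28.403961181640625), (188.56370544433594, 292.5431213378906), 0.005133018363267183) 0.08249737766506748
bar 149 [0.49  0.034 0.126] ((489.0060119628906, 30.371355056762695), (11.418414115905762, 106.96981811523438), 0.3822307288646698)
captop 212 ((585.8138427734375, -66.60791778564453), 22.942310333251953) [ 0.58709679 -0.0626182   0.21588001]
piston 426 ((446.6506042480469, 310.2412109375), 29.16102409362793) [0.44727649 0.31079641 0.04967962]
```

View pics/both0.png

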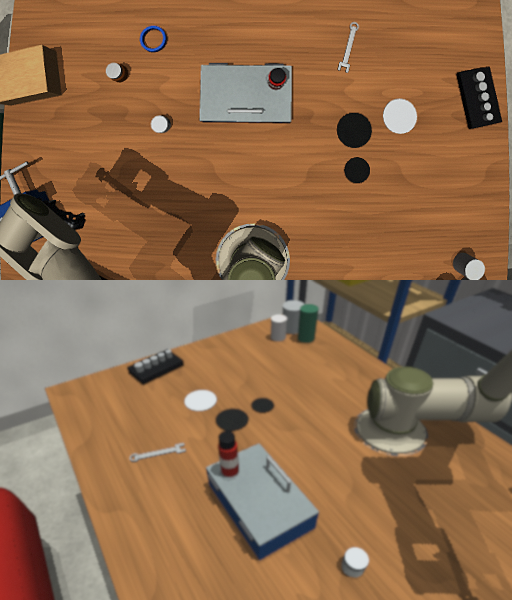

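The top half (top camera, cropped by 90 rows) shows the lid with the can at about (277,77) and the bar at (245,110). Two black discs are visible, and the larger one at (354,130) is the mat. The loose piston is at (160,124), and the jar and tape are to the left. The lower half (scene view) agrees with this.

>>> {"op": "jog_arm", "data": {
  "targets": [
    [0, 0, -4, 0, 0, -7],
    [0, 0, -8, 0, 0, -14],
    [0, 0, -9, 0, 0, -20.4],
    [-56.8, -40.6, -9, 0, 0, -20.4],
    [-56.8, -40.6, -9, 0, 0, -20.4],
    [-56.8, -40.6, -9, 0, 0, -20.4],
    [-56.8, -40.6, -9, 0, 0, -20.4],
    [-56.8, -40.6, -9, 0, 0, -20.4]
  ],
  "hand": 1,
  "newtons": 50
}}

```text
time_s: 1.67
position: [0.309, 0.3409, 0.3215]
tool_rot: [[-1.0, 0.0, 0.0], [0.0, 1.0, 0.0], [-0.0, 0.0, -1.0]]
ft_force: [-0.0, 0.6, -0.0]
grip_width: 0.0854
gripper_force: 0.0
```

>>> {"op": "jog_arm", "data": {
  "targets": [
    [-27.4, -40.5, 0, 0, 0, 0],
    [-27.4, -40.5, 0, 0, 0, 0],
    [-27.4, -40.5, 0, 0, 0, 0],
    [-27.4, -40.5, 0, 0, 0, 0],
    [-27.4, -40.5, 0, 0, 0, 0],
    [-27.4, -40.5, 0, 0, 0, 0],
    [-27.4, -40.5, 0, 0, 0, 0],
    [-27.4, -40.5, 0, 0, 0, 0]
  ]
}}

```text
time_s: 2.33
position: [0.4959, 0.0644, 0.3215]
tool_rot: [[-1.0, 0.001, 0.0], [0.001, 1.0, 0.0], [-0.0, 0.0, -1.0]]
ft_force: [1.7, 0.0, -0.4]
grip_width: 0.0857
gripper_force: 0.0
```

>>> {"op": "jog_arm", "data": {
  "targets": [
    [-27.4, -40.5, 0, 0, 0, 0],
    [-27.4, -40.5, 0, 0, 0, 0],
    [-27.4, -40.5, 0, 0, 0, 0],
    [-27.4, -40.5, 0, 0, 0, 0],
    [-27.4, -40.5, 0, 0, 0, 0]
  ]
}}

```text
time_s: 2.75
position: [0.6125, -0.1082, 0.3213]
tool_rot: [[-1.0, 0.001, 0.0], [0.001, 1.0, 0.0], [-0.0, 0.0, -1.0]]
ft_force: [-0.9, 1.0, -0.0]
grip_width: 0.0855
gripper_force: 0.0
```

>>> {"op": "jog_arm", "data": {
  "targets": [
    [2.9, 4.4, 0, 0, 0, 0],
    [2.9, 4.4, 0, 0, 0, 0],
    [2.9, 4.4, 4, 0, 0, 0],
    [2.9, 4.4, 8, 0, 0, 0],
    [2.9, 4.4, 11, 0, 0, 0],
    [2.9, 4.4, 14, 0, 0, 0],
    [2.9, 4.4, 16, 0, 0, 0],
    [2.9, 4.4, 16.9, 0, 0, 0]
  ]
}}

```text
time_s: 3.42
position: [0.5815, -0.0614, 0.1502]
tool_rot: [[-1.0, 0.0, -0.004], [0.0, 1.0, 0.001], [0.004, 0.001, -1.0]]
ft_force: [0.4, -0.6, -0.8]
grip_width: 0.0855
gripper_force: 0.0
```

```bash
python3 - <<'E'
from h import *
a=env.get_image("scene")["frame"][100:300,130:330,::-1];b=env.get_image("top")["frame"][100:300,180:380,::-1]
cv2.imwrite("pics/g1.png",cv2.resize(np.hstack([a,b]),None,fx=2,fy=2))
s=env.observe();print(s["position"],s["ft_force"],s["time_s"])
E
```

```text
[ 0.58232916 -0.06176773  0.15189351] [0.24000855 0.46725336 0.80194944] 3.5167
```

View pics/g1.png

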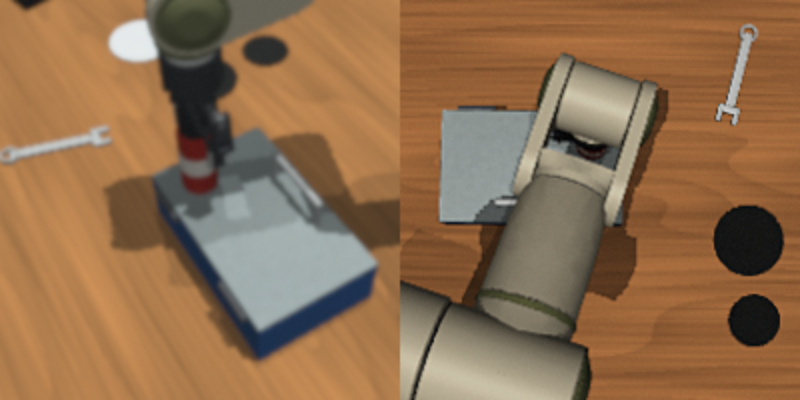

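The can at (200,150) in the left crop is upright between the fingers, with the body just above the cap. I'll grip it, then lift.

>>> {"op": "jog_arm", "data": {
  "targets": [
    [0, 0, 0, 0, 0, 0],
    [0, 0, 0, 0, 0, 0],
    [0, 0, 0, 0, 0, 0],
    [0, 0, 0, 0, 0, 0],
    [0, 0, 0, 0, 0, 0],
    [0, 0, 0, 0, 0, 0],
    [0, 0, 0, 0, 0, 0],
    [0, 0, 0, 0, 0, 0]
  ],
  "hand": 0,
  "newtons": 50
}}

```text
time_s: 4.18
position: [0.5841, -0.063, 0.1552]
tool_rot: [[-1.0, 0.001, 0.006], [0.001, 1.0, -0.002], [-0.006, -0.002, -1.0]]
ft_force: [-0.9, -2.9, 8.3]
grip_width: 0.0506
gripper_force: 49.8
```

>>> {"op": "jog_arm", "data": {
  "targets": [
    [0, 0, -1.5, 0, 0, 0],
    [0, 0, -4, 0, 0, 0],
    [0, 0, -6, 0, 0, 0],
    [2.5, -4, -6, 0, 0, 0],
    [4.5, -7.5, -6, 0, 0, 0],
    [6.5, -11, -6, 0, 0, 0],
    [8.5, -14.5, -6, 0, 0, 0],
    [10.5, -18, -6, 0, 0, 0]
  ]
}}

```text
time_s: 4.85
position: [0.4766, -0.2434, 0.2134]
tool_rot: [[-1.0, 0.0, 0.001], [0.0, 1.0, -0.001], [-0.001, -0.001, -1.0]]
ft_force: [0.9, -1.4, -2.2]
grip_width: 0.0508
gripper_force: 51.3
```

>>> {"op": "jog_arm", "data": {
  "targets": [
    [1.5, -3, 0, 0, 0, 0],
    [3, -6, 0, 0, 0, 0],
    [4, -8, 3, 0, 0, 0],
    [4.3, -9, 6, 0, 0, 0],
    [4.3, -9, 9, 0, 0, 0],
    [4.3, -9, 11, 0, 0, 0],
    [4.3, -9, 11, 0, 0, 0],
    [4.3, -9, 11, 0, 0, 0]
  ]
}}

```text
time_s: 5.52
position: [0.4348, -0.3322, 0.1029]
tool_rot: [[-1.0, 0.001, -0.0], [0.001, 1.0, 0.0], [0.0, 0.0, -1.0]]
ft_force: [1.0, 0.3, -1.1]
grip_width: 0.0508
gripper_force: 51.3
```

>>> {"op": "jog_arm", "data": {
  "targets": [
    [0, 0, 1, 0, 0, 0],
    [0, 0, 1.8, 0, 0, 0],
    [0, 0, 2.3, 0, 0, 0],
    [0, 0, 2.6, 0, 0, 0],
    [0, 0, 2.6, 0, 0, 0],
    [0, 0, 2.6, 0, 0, 0]
  ]
}}

```text
time_s: 6.02
position: [0.4348, -0.3321, 0.0765]
tool_rot: [[-1.0, 0.001, 0.0], [0.001, 1.0, -0.0], [-0.0, -0.0, -1.0]]
ft_force: [-0.2, -0.1, -2.4]
grip_width: 0.0507
gripper_force: 51.1
```

```bash
python3 - <<'E'
from h import *
im=env.get_image("scene");P=cloud(im)
for r in env.regions_of("scene","can")[:1]:
    q=P[r["pixels"]];q=q[~np.isnan(q[:,0])];print(r["score"],np.percentile(q,[1,5,50,98],axis=0).round(3).tolist())
cv2.imwrite("pics/g2.png",cv2.resize(im["frame"][60:220,160:320,::-1],None,fx=3,fy=3))
s=env.observe();print(s["position"],s["ft_force"],s["time_s"])
E
```

```text
0.6 [[0.415, -0.344, 0.006], [0.423, -0.336, 0.011], [0.452, -0.314, 0.063], [0.462, -0.305, 0.139]]
[ 0.43473928 -0.33208219  0.07646356] [-0.15012886  0.73073189 -1.81797691] 6.1167
```

View pics/g2.png

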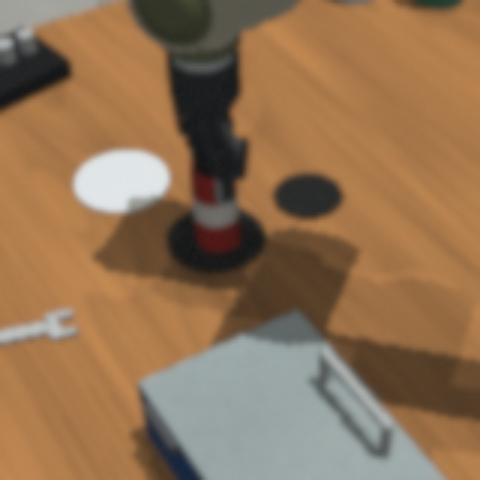

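The can at (217,240) in the crop is over the centre of the mat, nearly touching. I'll feel for contact.

>>> {"op": "jog_arm", "data": {
  "targets": [
    [0, 0, 0.2, 0, 0, 0],
    [0, 0, 0.4, 0, 0, 0],
    [0, 0, 0.4, 0, 0, 0],
    [0, 0, 0.4, 0, 0, 0]
  ]
}}

```text
time_s: 6.45
position: [0.4351, -0.3324, 0.0761]
tool_rot: [[-1.0, 0.0, 0.002], [0.0, 1.0, -0.003], [-0.002, -0.003, -1.0]]
ft_force: [-7.2, 7.0, 32.2]
grip_width: 0.0511
gripper_force: 54.0
```

>>> {"op": "jog_arm", "data": {
  "targets": [
    [0, 0, -0.3, 0, 0, 0],
    [0, 0, -0.3, 0, 0, 0]
  ]
}}

```text
time_s: 6.62
position: [0.4349, -0.3323, 0.0763]
tool_rot: [[-1.0, 0.001, 0.001], [0.001, 1.0, -0.002], [-0.001, -0.002, -1.0]]
ft_force: [-0.0, -0.8, 1.7]
grip_width: 0.0509
gripper_force: 51.3
```

>>> {"op": "jog_arm", "data": {
  "targets": [
    [0, 0, -0.3, 0, 0, 0],
    [0, 0, -0.3, 0, 0, 0],
    [0, 0, -0.3, 0, 0, 0],
    [0, 0, -0.3, 0, 0, 0],
    [0, 0, -0.3, 0, 0, 0]
  ],
  "hand": 1
}}

```text
time_s: 7.03
position: [0.4346, -0.332, 0.0781]
tool_rot: [[-1.0, 0.001, -0.0], [0.001, 1.0, 0.0], [0.0, 0.0, -1.0]]
ft_force: [-0.0, -0.6, 0.1]
grip_width: 0.0854
gripper_force: 0.0
```

```bash
python3 - <<'E'
from h import *
im=env.get_image("scene");P=cloud(im);im2=env.get_image("top");Q=cloud(im2)
for r in env.regions_of("scene","can")[:1]:
    q=P[r["pixels"]];q=q[~np.isnan(q[:,0])];print(r["score"],np.percentile(q,[1,5,50,98],axis=0).round(3).tolist())
s=env.observe();print(s["position"],s["ft_force"],s["time_s"],s["grip_width"])
E
```

```text
0.71 [[0.421, -0.352, 0.011], [0.427, -0.339, 0.016], [0.45, -0.315, 0.076], [0.462, -0.295, 0.15]]
[ 0.43465483 -0.33203966  0.0782044 ] [ 0.39199848 -0.80054003  0.29351146] 7.1833 0.08511386740112543
```

>>> {"op": "jog_arm", "data": {
  "targets": [
    [0, 0, -3, 0, 0, 0],
    [0, 0, -7, 0, 0, 0],
    [0, 0, -11, 0, 0, 0],
    [0, 0, -14, 0, 0, 0],
    [-0.5, 3, -16, 0, 0, 7],
    [-1, 6, -16, 0, 0, 14],
    [-1.5, 9, -16, 0, 0, 21],
    [-2, 12, -16, 0, 0, 28]
  ]
}}

```text
time_s: 7.85
position: [0.4547, -0.2108, 0.2386]
tool_rot: [[-0.879, 0.476, 0.001], [0.476, 0.879, -0.0], [-0.001, -0.0, -1.0]]
ft_force: [0.8, -0.6, -0.5]
grip_width: 0.0857
gripper_force: 0.0
```

```bash
python3 - <<'E'
from h import *
s=env.observe();p=s["position"];R=np.array(s["tool_rot"]);print(p,s["time_s"],s["q"])
from scipy.spatial.transform import Rotation as T
T1=np.array([[0,1,0],[1,0,0],[0,0,-1.]])
print(R.T@(np.array([.487,.030,.20])-p)*100, np.degrees(T.from_matrix(R.T@T1).as_rotvec()))
E
```

```text
[ 0.45466815 -0.210809    0.23861666] 7.85 [-3.84358962e+01  1.65592215e+01  8.10951158e+01  2.63269237e-03
  8.23103750e+01 -1.00013990e+02]
[ 8.62058867 22.71740475  3.85495605] [1.57008023e-02 3.36647336e-02 6.15777402e+01]
```

>>> {"op": "jog_arm", "data": {
  "targets": [
    [8.6, 22.7, 0, 0, 0, 61.6],
    [8.6, 22.7, 0, 0, 0, 61.6],
    [8.6, 22.7, 0, 0, 0, 61.6],
    [8.6, 22.7, 0, 0, 0, 61.6],
    [8.6, 22.7, 0, 0, 0, 61.6],
    [8.6, 22.7, 0, 0, 0, 61.6],
    [8.6, 22.7, 0, 0, 0, 61.6],
    [8.6, 22.7, 0, 0, 0, 61.6]
  ]
}}

```text
time_s: 8.52
position: [0.4854, 0.0324, 0.2384]
tool_rot: [[-0.169, 0.986, 0.0], [0.986, 0.169, 0.001], [0.001, 0.0, -1.0]]
ft_force: [0.8, -0.7, 0.1]
grip_width: 0.0854
gripper_force: 0.0
```

```bash
python3 - <<'E'
from h import *
s=env.observe();p=s["position"];R=np.array(s["tool_rot"]);print(p,s["time_s"],s["q"])
from scipy.spatial.transform import Rotation as T
T1=np.array([[0,1,0],[1,0,0],[0,0,-1.]])
print(R.T@(np.array([.487,.030,.20])-p)*100, np.degrees(T.from_matrix(R.T@T1).as_rotvec()))
E
```

```text
[0.48536651 0.03243417 0.23838147] 8.5167 [-1.01863237e+01  1.50926994e+01  8.32470589e+01  5.84499408e-02
  8.16650961e+01 -1.99190314e+01]
[-0.27126327  0.11887363  3.83791552] [ 0.01034403 -0.05717716  9.72423152]
```

>>> {"op": "jog_arm", "data": {
  "targets": [
    [-0.2, 0.1, 1, 0, 0, 6],
    [-0.2, 0.1, 4, 0, 0, 9.7],
    [-0.2, 0.1, 7, 0, 0, 9.7],
    [-0.2, 0.1, 10, 0, 0, 9.7],
    [-0.2, 0.1, 12.5, 0, 0, 9.7],
    [-0.2, 0.1, 13.4, 0, 0, 9.7],
    [-0.2, 0.1, 13.4, 0, 0, 9.7]
  ]
}}

```text
time_s: 9.1
position: [0.486, 0.0271, 0.1028]
tool_rot: [[-0.002, 1.0, -0.004], [1.0, 0.002, 0.001], [0.001, -0.004, -1.0]]
ft_force: [0.8, -0.5, 0.5]
grip_width: 0.0852
gripper_force: 0.0
```

>>> {"op": "jog_arm", "data": {
  "targets": [
    [0, 0, 0, 0, 0, 0],
    [0, 0, 0, 0, 0, 0],
    [0, 0, 0, 0, 0, 0],
    [0, 0, 0, 0, 0, 0],
    [0, 0, 0, 0, 0, 0],
    [0, 0, 0, 0, 0, 0],
    [0, 0, 0, 0, 0, 0],
    [0, 0, 0, 0, 0, 0]
  ],
  "hand": 0,
  "newtons": 40
}}

```text
time_s: 9.77
position: [0.4866, 0.0269, 0.1048]
tool_rot: [[-0.002, 1.0, -0.0], [1.0, 0.002, -0.0], [-0.0, -0.0, -1.0]]
ft_force: [-3.6, -0.6, 5.0]
grip_width: 0.0079
gripper_force: 39.0
```

>>> {"op": "jog_arm", "data": {
  "targets": [
    [0, 0.27, -0.78, 0, 0, 0],
    [0, 0.58, -1.54, 0, 0, 0],
    [0, 1.33, -3.01, 0, 0, 0],
    [0, 2.22, -4.4, 0, 0, 0],
    [0, 3.25, -5.68, 0, 0, 0],
    [0, 4.41, -6.86, 0, 0, 0],
    [0, 5.0, -7.4, 0, 0, 0],
    [0, 5.0, -7.4, 0, 0, 0]
  ]
}}

```text
time_s: 10.43
position: [0.5364, 0.027, 0.1806]
tool_rot: [[-0.002, 1.0, -0.002], [1.0, 0.002, -0.001], [-0.001, -0.002, -1.0]]
ft_force: [-10.4, -0.4, 13.1]
grip_width: 0.0086
gripper_force: 40.4
```

```bash
python3 - <<'E'
from h import *
im=env.get_image("scene");im2=env.get_image("top")
cv2.imwrite("pics/g3.png",np.hstack([im["frame"][80:330,120:420,::-1],im2["frame"][80:330,120:420,::-1]]))
s=env.observe();print(s["position"],s["ft_force"],s["time_s"],s["grip_width"])
E
```

```text
[0.53623802 0.02702084 0.18049147] [-9.68274731 -1.79340086 11.77209699] 10.5333 0.008421796726681034
```

View pics/g3.png

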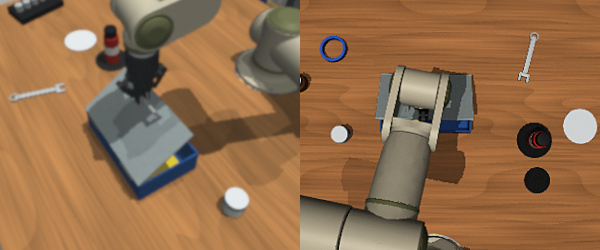

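The lid at (140,115) in the left crop is lifted to about 33°. The yellow pad at (172,162) is in the +y compartment. The can stands on the mat. I'll continue along the arc.

>>> {"op": "jog_arm", "data": {
  "targets": [
    [0, 1.56, -1.12, 0, 0, 0],
    [0, 3.25, -2.04, 0, 0, 0],
    [0, 5.03, -2.76, 0, 0, 0],
    [0, 6.89, -3.25, 0, 0, 0],
    [0, 8.8, -3.51, 0, 0, 0],
    [0, 9.7, -3.55, 0, 0, 0],
    [0, 10.72, -3.53, 0, 0, 0],
    [0, 10.72, -3.53, 0, 0, 0]
  ]
}}

```text
time_s: 11.2
position: [0.6459, 0.0274, 0.2158]
tool_rot: [[-0.002, 1.0, 0.004], [1.0, 0.002, -0.0], [-0.0, 0.004, -1.0]]
ft_force: [2.7, 0.2, 4.3]
grip_width: 0.0082
gripper_force: 41.8
```

>>> {"op": "jog_arm", "data": {
  "targets": [
    [0, 0.9, 0.05, 0, 0, 0],
    [0, 1.8, 0.2, 0, 0, 0],
    [0, 2.5, 0.3, 0, 0, 0],
    [0, 2.9, 0.4, 0, 0, 0],
    [0, 2.9, 0.4, 0, 0, 0],
    [0, 2.9, 0.4, 0, 0, 0]
  ]
}}

```text
time_s: 11.7
position: [0.6741, 0.0274, 0.2108]
tool_rot: [[-0.002, 1.0, 0.003], [1.0, 0.002, -0.0], [-0.0, 0.003, -1.0]]
ft_force: [3.0, 1.2, 3.5]
grip_width: 0.0084
gripper_force: 42.4
```

```bash
python3 - <<'E'
from h import *
im=env.get_image("scene");P=cloud(im);im2=env.get_image("top");Q=cloud(im2)
cv2.imwrite("pics/g4.png",np.hstack([im["frame"][80:330,120:420,::-1],im2["frame"][80:330,120:420,::-1]]))
s=env.observe();print(s["position"],s["ft_force"],s["time_s"],s["grip_width"])
for n,C in(("s",P),("t",Q)):
  for t in("pad","piston","stored"):
    for r in env.regions_of("scene" if n=="s" else "top",t)[:2]:
      q=C[r["pixels"]];q=q[~np.isnan(q[:,0])];print(n,t,r["score"],len(q),np.percentile(q,[2,50,98],axis=0).round(3).tolist())
  m=(C[...,2]>.1)&(C[...,2]<.24)&(abs(C[...,0]-.63)<.06)&((abs(C[...,1]-.13)<.035)|(abs(C[...,1]+.08)<.03));q=C[m]
  if len(q)>30:
    a=np.polyfit(q[:,2],q[:,0],1);print("lid fit deg",np.degrees(np.arctan2(1,-a[0])),len(q),np.polyval(a,.075))
E
```

```text
[0.67398172 0.02742186 0.21082613] [3.68090065 0.84276257 5.83935133] 11.8 0.008369367469112498
s pad 0.66 924 [[0.49, 0.052, 0.006], [0.536, 0.102, 0.008], [0.598, 0.135, 0.011]]
s piston 0.58 597 [[0.423, 0.289, 0.003], [0.456, 0.315, 0.049], [0.473, 0.338, 0.052]]
s stored 0.48 159 [[0.522, -0.064, 0.026], [0.539, -0.035, 0.054], [0.626, 0.097, 0.253]]
lid fit deg 86.03468409323291 631 0.6455605014527205
t piston 0.51 250 [[0.42, 0.284, -0.0], [0.445, 0.305, 0.049], [0.468, 0.333, 0.055]]
t stored 0.69 682 [[0.378, -0.383, -0.004], [0.431, -0.32, 0.003], [0.489, -0.277, 0.105]]
t stored 0.52 242 [[0.516, -0.065, 0.011], [0.541, -0.04, 0.053], [0.568, -0.016, 0.059]]
lid fit deg 86.192414153599 154 0.6333689376268891
```

View pics/g4.png

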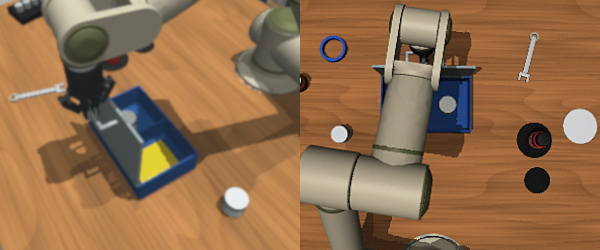

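>>> {"op": "jog_arm", "data": {
  "targets": [
    [0, 0, 0, 0, 0, 0],
    [0, 0, 0, 0, 0, 0],
    [0, 0, 0, 0, 0, 0],
    [0, 0, -1, 0, 0, 0],
    [0, 0, -4, 0, 0, 0],
    [0, 0, -8, 0, 0, 0],
    [0, 0, -11, 0, 0, 0],
    [0, 0, -11, 0, 0, 0]
  ],
  "hand": 0.3
}}

```text
time_s: 12.77
position: [0.6738, 0.0273, 0.3276]
tool_rot: [[-0.002, 1.0, 0.012], [1.0, 0.002, -0.002], [-0.002, 0.012, -1.0]]
ft_force: [-0.7, 0.7, 1.0]
grip_width: 0.0256
gripper_force: 0.0
```

>>> {"op": "jog_arm", "data": {
  "targets": [
    [28.4, -22.8, 0, 0, 0, 0],
    [28.4, -22.8, 0, 0, 0, 0],
    [28.4, -22.8, 0, 0, 0, 0],
    [28.4, -22.8, 0, 0, 0, 0],
    [28.4, -22.8, 0, 0, 0, 0],
    [28.4, -22.8, 0, 0, 0, 0],
    [28.4, -22.8, 0, 0, 0, 0],
    [28.4, -22.8, 0, 0, 0, 0]
  ],
  "hand": 1
}}

```text
time_s: 13.43
position: [0.4621, 0.2879, 0.3202]
tool_rot: [[-0.002, 1.0, 0.0], [1.0, 0.002, -0.0], [-0.0, 0.0, -1.0]]
ft_force: [1.9, 0.1, -0.2]
grip_width: 0.0856
gripper_force: 0.0
```

```bash
cat > go.py <<'E'
from h import *
import sys
from scipy.spatial.transform import Rotation as T
s=env.observe();p=s["position"];R=np.array(s["tool_rot"]);print(p,s["time_s"],np.round(s["q"],1))
T1=np.array([[0,1,0],[1,0,0],[0,0,-1.]])
print(np.round(R.T@(np.array(list(map(float,sys.argv[1:4])))-p)*100,2), np.degrees(T.from_matrix(R.T@T1).as_rotvec()).round(2))
E
python3 go.py .4455 .311 .012
python3 - <<'E'
from h import *
for c in("top","scene"):
  im=env.get_image(c);Q=cloud(im);x,y,z=Q[...,0],Q[...,1],Q[...,2]
  m=(z>.044)&(z<.06)&(abs(x-.445)<.05)&(abs(y-.31)<.05);q=Q[m]
  print(len(q),q.mean(0),cv2.minEnclosingCircle((q[:,:2]*1000).astype(np.float32)) if len(q) else 0)
  m=(z>.085)&(z<.24)&(abs(x-.64)<.05)&(abs(y-.03)<.14)&(abs(y-.03)>.055);q=Q[m];a=np.polyfit(q[:,2],q[:,0],1);print("lid",np.degrees(np.arctan2(1,-a[0])))
E
```

```text
[0.46205402 0.28792412 0.32018888] 13.4333 [19.5 18.6 64.7 -0.  96.7 19.4]
[ 2.31 -1.65 30.82] [0.   0.   0.11]
215 [0.44415603 0.31084109 0.04932701] ((444.3684387207031, 311.79974365234375), 27.922595977783203)
lid 86.09655990009267
431 [0.44738034 0.31104756 0.04963441] ((446.5779724121094, 309.9138488769531), 29.39448356628418)
lid 85.9683401463767
```

>>> {"op": "jog_arm", "data": {
  "targets": [
    [2.3, -1.6, 4, 0, 0, 0],
    [2.3, -1.6, 8, 0, 0, 0],
    [2.3, -1.6, 12, 0, 0, 0],
    [2.3, -1.6, 16, 0, 0, 0],
    [2.3, -1.6, 20, 0, 0, 0],
    [2.3, -1.6, 24, 0, 0, 0],
    [2.3, -1.6, 26, 0, 0, 0],
    [2.3, -1.6, 26, 0, 0, 0]
  ]
}}

```text
time_s: 14.2
position: [0.4461, 0.3084, 0.0557]
tool_rot: [[-0.002, 1.0, -0.008], [1.0, 0.002, -0.003], [-0.003, -0.008, -1.0]]
ft_force: [-0.8, -0.2, -0.3]
grip_width: 0.0856
gripper_force: 0.0
```

>>> {"op": "jog_arm", "data": {
  "targets": [
    [0, 0, 2, 0, 0, 0],
    [0, 0, 4, 0, 0, 0],
    [0, 0, 4.8, 0, 0, 0],
    [0, 0, 4.8, 0, 0, 0]
  ]
}}

```text
time_s: 14.53
position: [0.448, 0.3095, 0.0115]
tool_rot: [[-0.002, 1.0, -0.001], [1.0, 0.002, -0.001], [-0.001, -0.001, -1.0]]
ft_force: [0.0, -0.2, -0.3]
grip_width: 0.0855
gripper_force: 0.0
```

>>> {"op": "jog_arm", "data": {
  "targets": [
    [0, 0, 0, 0, 0, 0],
    [0, 0, 0, 0, 0, 0],
    [0, 0, 0, 0, 0, 0],
    [0, 0, 0, 0, 0, 0],
    [0, 0, 0, 0, 0, 0],
    [0, 0, 0, 0, 0, 0]
  ],
  "hand": 0,
  "newtons": 50
}}

```text
time_s: 15.03
position: [0.4483, 0.31, 0.0133]
tool_rot: [[-0.002, 1.0, 0.002], [1.0, 0.002, 0.001], [0.001, 0.002, -1.0]]
ft_force: [-0.6, -0.4, 7.3]
grip_width: 0.0551
gripper_force: 52.2
```

>>> {"op": "jog_arm", "data": {
  "targets": [
    [0, 0, -1.5, 0, 0, 0],
    [0, 0, -5, 0, 0, 0],
    [0, 0, -9, 0, 0, 0],
    [0, 0, -13, 0, 0, 0],
    [-3.5, 1.5, -14, 0, 0, 0],
    [-7, 3, -14, 0, 0, 0],
    [-10.5, 4.6, -14, 0, 0, 0],
    [-14, 6.2, -14, 0, 0, 0]
  ]
}}

```text
time_s: 15.7
position: [0.5103, 0.1685, 0.1528]
tool_rot: [[-0.003, 1.0, 0.002], [1.0, 0.003, 0.0], [0.0, 0.002, -1.0]]
ft_force: [1.0, -0.0, -2.4]
grip_width: 0.0548
gripper_force: 54.1
```

>>> {"op": "jog_arm", "data": {
  "targets": [
    [-3, 1.5, 0, 0, 0, 0],
    [-6, 3, 0, 0, 0, 0],
    [-7, 3.5, 0, 0, 0, 0],
    [-7, 3.5, 0, 0, 0, 0],
    [-7, 3.5, 3, 0, 0, 0],
    [-7, 3.5, 6, 0, 0, 0],
    [-7, 3.5, 8, 0, 0, 0],
    [-7, 3.5, 8, 0, 0, 0]
  ]
}}

```text
time_s: 16.37
position: [0.5425, 0.1011, 0.0684]
tool_rot: [[-0.003, 1.0, -0.008], [1.0, 0.003, 0.0], [0.001, -0.008, -1.0]]
ft_force: [-1.3, -0.2, -2.7]
grip_width: 0.0547
gripper_force: 54.0
```

```bash
python3 - <<'E'
from h import *
im=env.get_image("scene");im2=env.get_image("top")
cv2.imwrite("pics/g5.png",np.hstack([im["frame"][80:330,120:420,::-1],im2["frame"][80:330,120:420,::-1]]))
s=env.observe();print(s["position"],s["ft_force"],s["time_s"],s["grip_width"])
E
python3 go.py .5445 .1 .0225
```

```text
[0.54505869 0.10086463 0.07229634] [-0.22859935 -0.11773047 -2.00024208] 16.4667 0.054945861009329015
[0.54505869 0.10086463 0.07229634] 16.4667 [-1.8 31.7 86.7  0.  61.6 -1.9]
[-0.09 -0.06  4.98] [-0.01 -0.01  0.18]
```

View pics/g5.png

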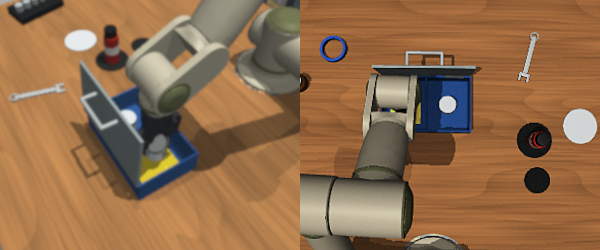

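The piston at (157,148) in the left crop hangs over the yellow pad inside the compartment. The lid stays open, clear of the wrist.

>>> {"op": "jog_arm", "data": {
  "targets": [
    [0, 0, 2, 0, 0, 0],
    [0, 0, 3.5, 0, 0, 0],
    [0, 0, 4.4, 0, 0, 0],
    [0, 0, 4.7, 0, 0, 0],
    [0, 0, 4.7, 0, 0, 0],
    [0, 0, 4.7, 0, 0, 0]
  ]
}}

```text
time_s: 16.97
position: [0.5459, 0.1001, 0.0258]
tool_rot: [[-0.002, 1.0, 0.002], [1.0, 0.002, -0.0], [-0.0, 0.002, -1.0]]
ft_force: [0.0, 0.8, -3.7]
grip_width: 0.0548
gripper_force: 54.0
```

>>> {"op": "jog_arm", "data": {
  "targets": [
    [0, 0, 0.2, 0, 0, 0],
    [0, 0, 0.3, 0, 0, 0],
    [0, 0, 0.3, 0, 0, 0]
  ]
}}

```text
time_s: 17.22
position: [0.5457, 0.1, 0.0224]
tool_rot: [[-0.002, 1.0, 0.002], [1.0, 0.002, -0.0], [-0.0, 0.002, -1.0]]
ft_force: [-1.2, 0.6, 2.0]
grip_width: 0.0549
gripper_force: 54.5
```

>>> {"op": "jog_arm", "data": {
  "targets": [
    [0, 0, 0, 0, 0, 0],
    [0, 0, 0, 0, 0, 0],
    [0, 0, 0, 0, 0, 0],
    [0, 0, 0, 0, 0, 0],
    [0, 0, 0, 0, 0, 0]
  ],
  "hand": 1
}}

```text
time_s: 17.63
position: [0.5453, 0.1, 0.0216]
tool_rot: [[-0.002, 1.0, -0.0], [1.0, 0.002, -0.0], [-0.0, -0.0, -1.0]]
ft_force: [0.6, -1.0, -0.7]
grip_width: 0.0856
gripper_force: 0.0
```

>>> {"op": "jog_arm", "data": {
  "targets": [
    [0, 0, -3, 0, 0, 0],
    [0, 0, -6, 0, 0, 0],
    [0, 0, -10, 0, 0, 0],
    [0, 0, -14, 0, 0, 0],
    [0, 0, -18, 0, 0, 0],
    [0, 0, -22, 0, 0, 0],
    [0, 0, -26, 0, 0, 0],
    [0, 0, -29, 0, 0, 0]
  ]
}}

```text
time_s: 18.3
position: [0.5451, 0.1, 0.3154]
tool_rot: [[-0.002, 1.0, 0.004], [1.0, 0.002, -0.0], [-0.0, 0.004, -1.0]]
ft_force: [-0.3, 0.6, -0.1]
grip_width: 0.0856
gripper_force: 0.0
```

```bash
python3 - <<'E'
from h import *
for c in("top","scene"):
  im=env.get_image(c);Q=cloud(im);x,y,z=Q[...,0],Q[...,1],Q[...,2]
  m=(z>.05)&(z<.068)&(abs(x-.545)<.05)&(abs(y-.1)<.05);q=Q[m]
  print(len(q),q.mean(0) if len(q) else 0)
  m=(z>.085)&(z<.24)&(abs(x-.64)<.05)&(abs(y-.03)<.14)&(abs(y-.03)>.055);q=Q[m];a=np.polyfit(q[:,2],q[:,0],1);print("lid",np.degrees(np.arctan2(1,-a[0])))
E
python3 go.py .72 .03 .34
```

```text
21 [0.54173254 0.08416147 0.05661631]
lid 86.054973157219
327 [0.54901197 0.10257629 0.05816239]
lid 85.98960097991359
[0.54638027 0.10002045 0.31697886] 18.4 [-1.8 19.6 63.8 -0.  96.1 -2. ]
[-7.04 17.37 -2.12] [0.59 0.02 0.14]
```

>>> {"op": "jog_arm", "data": {
  "targets": [
    [-2, 3.5, -1, 0, 0, 0],
    [-4, 7, -1, 0, 0, 0],
    [-6, 10.5, -1, 0, 0, 0],
    [-7.3, 12.8, -1, 0, 0, 0],
    [-7.3, 12.8, -1, 0, 0, 0],
    [-7.3, 12.8, -1, 0, 0, 0]
  ],
  "hand": 0.3
}}

```text
time_s: 18.9
position: [0.6741, 0.0264, 0.319]
tool_rot: [[-0.001, 1.0, -0.003], [1.0, 0.001, 0.0], [0.0, -0.003, -1.0]]
ft_force: [-0.7, 0.1, 0.0]
grip_width: 0.0257
gripper_force: 0.0
```

```bash
python3 go.py .674 .0274 .2108
```

```text
[0.67405659 0.02638571 0.31902967] 18.9 [ -7.8  33.9  39.6   0.  106.7  -7.8]
[ 0.1   0.03 10.82] [-0.2  -0.03  0.05]
```

>>> {"op": "jog_arm", "data": {
  "targets": [
    [0, 0, 3, 0, 0, 0],
    [0, 0, 6, 0, 0, 0],
    [0, 0, 8.5, 0, 0, 0],
    [0, 0, 10, 0, 0, 0],
    [0, 0, 10.8, 0, 0, 0],
    [0, 0, 10.8, 0, 0, 0]
  ]
}}

```text
time_s: 19.4
position: [0.6722, 0.028, 0.2122]
tool_rot: [[-0.003, 1.0, -0.003], [1.0, 0.003, 0.0], [0.0, -0.003, -1.0]]
ft_force: [-0.0, 0.2, -0.4]
grip_width: 0.0257
gripper_force: 0.0
```

>>> {"op": "jog_arm", "data": {
  "targets": [
    [0, 0, 0, 0, 0, 0],
    [0, 0, 0, 0, 0, 0],
    [0, 0, 0, 0, 0, 0],
    [0, 0, 0, 0, 0, 0]
  ],
  "hand": 0,
  "newtons": 40
}}

```text
time_s: 19.73
position: [0.6736, 0.0276, 0.2152]
tool_rot: [[-0.003, 1.0, 0.002], [1.0, 0.003, 0.0], [0.0, 0.002, -1.0]]
ft_force: [-2.8, 1.9, 4.2]
grip_width: 0.0086
gripper_force: 39.5
```

>>> {"op": "jog_arm", "data": {
  "targets": [
    [0, -1.62, -0.31, 0, 0, 0],
    [0, -2.99, -0.43, 0, 0, 0],
    [0, -4.91, -0.41, 0, 0, 0],
    [0, -6.82, -0.15, 0, 0, 0],
    [0, -8.68, 0.34, 0, 0, 0],
    [0, -10.46, 1.06, 0, 0, 0],
    [0, -12.15, 1.98, 0, 0, 0],
    [0, -13.71, 3.1, 0, 0, 0]
  ]
}}

```text
time_s: 20.4
position: [0.5369, 0.027, 0.1843]
tool_rot: [[-0.002, 1.0, 0.006], [1.0, 0.002, -0.001], [-0.001, 0.006, -1.0]]
ft_force: [3.8, 0.9, 2.2]
grip_width: 0.0081
gripper_force: 40.3
```

>>> {"op": "jog_arm", "data": {
  "targets": [
    [0, -1.22, 1.11, 0, 0, 0],
    [0, -2.32, 2.34, 0, 0, 0],
    [0, -3.28, 3.68, 0, 0, 0],
    [0, -4.1, 5.11, 0, 0, 0],
    [0, -4.66, 6.37, 0, 0, 0],
    [0, -4.95, 7.14, 0, 0, 0],
    [0, -5.03, 7.4, 0, 0, 0],
    [0, -5.03, 7.4, 0, 0, 0]
  ]
}}

```text
time_s: 21.07
position: [0.4867, 0.0267, 0.1097]
tool_rot: [[-0.002, 1.0, 0.002], [1.0, 0.002, -0.0], [-0.0, 0.002, -1.0]]
ft_force: [-1.5, 0.4, 6.8]
grip_width: 0.0085
gripper_force: 41.7
```

>>> {"op": "jog_arm", "data": {
  "targets": [
    [0, 0, 0.3, 0, 0, 0],
    [0, 0, 0.5, 0, 0, 0],
    [0, 0, 0.5, 0, 0, 0],
    [0, 0, 0.5, 0, 0, 0]
  ]
}}

```text
time_s: 21.4
position: [0.4868, 0.0267, 0.109]
tool_rot: [[-0.003, 1.0, 0.005], [1.0, 0.003, -0.002], [-0.002, 0.005, -1.0]]
ft_force: [-18.0, 2.2, 55.0]
grip_width: 0.0082
gripper_force: 46.8
```

>>> {"op": "jog_arm", "data": {
  "targets": [
    [0, 0, -0.3, 0, 0, 0],
    [0, 0, -0.3, 0, 0, 0]
  ]
}}

```text
time_s: 21.57
position: [0.4867, 0.0267, 0.1093]
tool_rot: [[-0.002, 1.0, 0.003], [1.0, 0.002, -0.001], [-0.001, 0.003, -1.0]]
ft_force: [-8.0, 1.3, 24.5]
grip_width: 0.0082
gripper_force: 43.7
```

>>> {"op": "jog_arm", "data": {
  "targets": [
    [0, 0, -0.3, 0, 0, 0],
    [0, 0, -0.3, 0, 0, 0],
    [0, 0, -0.3, 0, 0, 0],
    [0, 0, -0.3, 0, 0, 0],
    [0, 0, -3, 0, 0, 0],
    [0, 0, -7, 0, 0, 0],
    [0, 0, -11, 0, 0, 0],
    [0, 0, -14, 0, 0, 0]
  ],
  "hand": 0.5
}}

```text
time_s: 22.23
position: [0.4862, 0.0268, 0.2494]
tool_rot: [[-0.002, 1.0, 0.002], [1.0, 0.002, -0.0], [-0.0, 0.002, -1.0]]
ft_force: [0.3, -0.4, -0.5]
grip_width: 0.0427
gripper_force: 0.0
```

>>> {"op": "jog_arm", "data": {
  "targets": [
    [4, -2, -2, 0, 0, 0],
    [8, -4, -2, 0, 0, 0],
    [12, -6, -2, 0, 0, 0],
    [15, -8, -2, 0, 0, 0],
    [18, -10, -2, 0, 0, 0],
    [18, -10, -2, 0, 0, 0]
  ]
}}

```text
time_s: 22.73
position: [0.3818, 0.2108, 0.2667]
tool_rot: [[-0.008, 1.0, -0.001], [1.0, 0.008, 0.001], [0.001, -0.001, -1.0]]
ft_force: [0.2, 0.1, -0.4]
grip_width: 0.0426
gripper_force: 0.0
```

```bash
python3 - <<'E'
from h import *
ims=[]
for c in("top","scene"):
  im=env.get_image(c);Q=cloud(im);x,y,z=Q[...,0],Q[...,1],Q[...,2];ims.append(im["frame"][80:330,120:420,::-1])
  m=(z>.07)&(z<.105)&(x>.47)&(x<.625)&(abs(y-.03)<.13);q=Q[m];A=np.c_[q,np.ones(len(q))]
  w=np.linalg.lstsq(np.c_[q[:,:2],np.ones(len(q))],q[:,2],rcond=None)[0];print(c,"lid slope",w[:2],"median z near/far",np.median(q[q[:,0]<.5,2]),np.median(q[q[:,0]>.6,2]))
  m=(z>.125)&(abs(x-.435)<.05)&(abs(y+.333)<.05);q=Q[m];print("cap",len(q),q.mean(0) if len(q) else 0)
cv2.imwrite("pics/g6.png",np.hstack(ims))
s=env.observe();print(s["position"],s["ft_force"],s["time_s"])
E
```

```text
top lid slope [-0.0006287   0.00110856] median z near/far 0.08182202229116742 0.08183643129742646
cap 160 [ 0.43236443 -0.32992789  0.13704062]
scene lid slope [-0.00338015 -0.00045759] median z near/far 0.08257778535828636 0.08254424384043269
cap 126 [ 0.43801906 -0.32768759  0.13626821]
[0.38488233 0.20762183 0.26654884] [-0.49176193 -0.20554327 -0.2320774 ] 22.8333
```

View pics/g6.png

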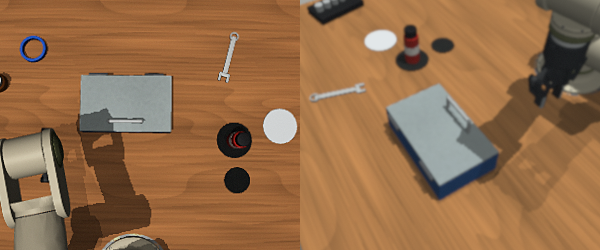

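The lid at (126,103) in the left crop is flat and at its starting height. The can at (236,138) stands on the large black mat, and the arm is clear of everything.

```bash
python3 -c "
from rig import env
print(env.close_job())"
```

```text
the job is handed in; nothing more can be done
None
```

I handed the job in at about 23 s of the 72 s allowed (no verdict came back): the can stands on the large black mat, the loose piston is crown up on the yellow pad, and the lid is fully shut.

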